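# Seal the three stacking trays

## Robot

A 7-joint arm with a two-finger parallel gripper is mounted at the origin on the work surface. World frame = base frame: x ahead of the robot, y to its left, z up, the work surface at z = 0. Lengths are in m, angles in rad, forces in N, time in s.
With the tool pointing down it reaches from about 0.425 to 0.875 m from the base axis. Payload 4.7 kg.
Tool frame: the origin (TCP) lies between the finger pads; the fingertips stand 11 mm ahead of it and the grasp point (between the pads) lies 8 mm behind it; z points along the fingers, y is the line along which they close (so a half turn about z gives the same grasp; the last joint's range is limited). The gripper opens to 87 mm and grips with 3 to 60 N. Pads are 19 mm wide; open, the fingers measure 117 mm over their backs; the gripper's body (75 mm by 190 mm) begins 51 mm behind the grasp point.
Start: joints at [1.345, 0.321, -0.07, 1.45, 0.023, 1.371, -0.057], TCP at [0.154, -0.631, 0.234] pointing down, gripper open.
Joint ranges: [-2.86, 2.86], [-0.3, 2.09], [-1.38, 1.24], [0.06, 2.45], [-1.56, 4.7], [0.09, 2.05], [-2.69, 2.69]. Speed limits (rad/s): [2.57, 2.57, 3.14, 3.14, 3.14, 3.14, 3.14].

## Interface

Orientations are given as a rotation vector (axis times angle).
In Python, from bench import ctrl gives the robot as it stands. The module is installed in compiled form; this text tells all that it offers.
- The arm moves only by the shell command python3 -m inch 'ROWS' [FORCE]. ROWS is JSON, a list of rows, each an object with "slide": the shift along the tool's x, y, z scaled (see below), a list of three; "angular": the turn, a rotation vector about the tool's x, y, z scaled (see below), a list of three; "claw": the opening, from -1 (shut) to 1 (fully open). In form: [{"slide": [tx, ty, tz], "angular": [rx, ry, rz], "claw": claw}, ...]. A call has 1 to 10 rows; each row is the pose to reach, as a shift and turn from the pose commanded when the call began, along the tool's axes at that moment; what a row does not reach only later rows make up. The controller multiplies each number of a shift by 0.25 m and each number of a turn by 30 degrees. A row lasts 1/10 s, in which the tool goes at most 50 mm and 8.59 degrees, less where a joint would pass 70% of its speed; a pose out of reach is approached as far as the arm can. A call with a number of a shift or a turn outside -1 to 1 is refused whole. A call with a gripper value outside its range is refused whole. The fingers move at their own pace and stop on an object; FORCE is the grip in N (left out, the last holds). Time passes only in rows, so rows that repeat a pose let the fingers close. It gives the time, the measured TCP pose, the force, the opening and the grip force at its end, in the units of the state.
- ctrl.get_state(): the state, without advancing time (a new reading comes with each control period).
- ctrl.get_image(name): name is "scene" or "top" or "wrist"; returns a dict with "color" (400x640x3 uint8, red, green, blue), "depth" (400x640 float32, m along the optical axis (not along the pixel's ray), 0 where there is no reading), "camera_matrix" (3x3 intrinsics, pixels), "extrinsics" (4x4, takes a point from camera to world coordinates); the wrist camera has in their place "tool_from_camera" (4x4, takes a point from camera to tool coordinates, whose origin is the TCP and whose axes are the flange's). Camera axes: x right, y up, looking along -z (the intrinsics and any distortion apply to the point x, -y, -z); pixel columns grow to the right and rows downward; lengths in m; the calibration is good to about 2 mm. The wrist camera is an equidistant fisheye: a pixel r from the principal point sees the ray r / f radians off the axis. A picture is of the moment at which its call begins: read the wrist's pose just before it.
- ctrl.close_job(): hands the job in; it is judged then, once.
Trained networks look in the newest picture that a camera, given by its name, has taken for a name from the list of things; names that differ only in an ending like _2 or _b are one class to them, and where a whole thing is asked for, a point or a joint stands for the part that bears it (a point fixed in the world has none). Each returns a list of dicts, best first, with "confidence" (0 to 1); they miss things now and then, are a little off and sometimes report something else, mostly with a low value. They report only what shows in the picture. A call takes as long as a camera call. They do not tell look-alikes from the thing itself.
- ctrl.find_in(query, camera): "bbox" ([centre column, centre row, width, height] in pixels, round what is visible of it).
- ctrl.outline_of(query, camera): "mask" (400x640 bool, what is visible of it) and "bbox" ([centre column, centre row, width, height] in pixels, round what is visible of it).
The state is a dict: "time": time; "joint_positions": joint angles; "qd": joint speeds; "joint_torque": joint torques, N m; "position": TCP position; "tool_rot": TCP orientation; "ft_force": force on the tool from outside, world axes, zero at the start; "torque": the same for the moment, N m; "grip_width": opening from 0.0 (shut) to 1.0 (fully open); "grip_force": force on a finger pad.
Only numpy, scipy, OpenCV 4.12 (cv2) and the standard library are available. Lean on these libraries where they do the work, as an engineer would, in place of code of your own. Each camera call takes 0.05 s, during which the arm holds its last target. There are 200 camera calls.

## Task

Seal the three closed blue trays by pressing the round vent plug in the middle of each lid fully home with a fingertip, lightly: the largest tray first, then the middle-sized one, then the smallest. Do not lift or shift the trays, and leave everything else on the counter where it is; finish with the hand clear.

Things in the scene. Friction and masses are not known exactly. Their poses are not given: they have to be found in the camera images.
- tray_large: the large tray: closed blue plastic tray, loose on the counter, with a blue lid, 160 x 115 mm (x by y), lid top 60 mm above its underside; origin at the centre of its underside, z up. A white round vent plug stands in the middle of the lid
- large_top (a point): centre of the top face of the vent plug of the large tray; the plug is 30 mm in diameter and centred on the lid; its flat top stands up to 22 mm above the lid (about 82 mm above the counter) when raised and 13 mm above the lid when home and let go; it is a soft silicone cap that gives under the finger by about 1 mm for 1.5 N (8 mm at most, at 12 N, then it is hard); the point moves with the plug
- plug_large (a joint): how far the vent plug of the large tray is pressed down, in m: 0 fully raised, 0.009 fully home (stop); it may start up to 0.001 down. It resists with about 2 N of friction and stays wherever it is left (no spring); a push of 4 to 9 N is plenty: the finger then goes 11 to 15 mm down from first touch, as the soft cap gives
- tray_middle: the middle tray: closed blue plastic tray, loose on the counter, with a blue lid, 125 x 90 mm (x by y), lid top 52 mm above its underside; origin at the centre of its underside, z up. A white round vent plug stands in the middle of the lid
- middle_top (a point): centre of the top face of the vent plug of the middle tray; the plug is 30 mm in diameter and centred on the lid; its flat top stands up to 22 mm above the lid (about 74 mm above the counter) when raised and 13 mm above the lid when home and let go; it is a soft silicone cap that gives under the finger by about 1 mm for 1.5 N (8 mm at most, at 12 N, then it is hard); the point moves with the plug
- plug_middle (a joint): how far the vent plug of the middle tray is pressed down, in m: 0 fully raised, 0.009 fully home (stop); it may start up to 0.001 down. It resists with about 2 N of friction and stays wherever it is left (no spring); a push of 4 to 9 N is plenty: the finger then goes 11 to 15 mm down from first touch, as the soft cap gives
- tray_small: the small tray: closed blue plastic tray, loose on the counter, with a blue lid, 95 x 70 mm (x by y), lid top 44 mm above its underside; origin at the centre of its underside, z up. A white round vent plug stands in the middle of the lid
- small_top (a point): centre of the top face of the vent plug of the small tray; the plug is 30 mm in diameter and centred on the lid; its flat top stands up to 22 mm above the lid (about 66 mm above the counter) when raised and 13 mm above the lid when home and let go; it is a soft silicone cap that gives under the finger by about 1 mm for 1.5 N (8 mm at most, at 12 N, then it is hard); the point moves with the plug
- plug_small (a joint): how far the vent plug of the small tray is pressed down, in m: 0 fully raised, 0.009 fully home (stop); it may start up to 0.001 down. It resists with about 2 N of friction and stays wherever it is left (no spring); a push of 4 to 9 N is plenty: the finger then goes 11 to 15 mm down from first touch, as the soft cap gives
- fork: steel fork lying flat, about 182 mm long, 24 mm wide, 4 mm thick; origin on its underside near the root of the tines, x axis towards the tines; loose, a bystander
- spoon_rest: white ceramic spoon rest, a shallow dish 92 mm across and 18 mm high with a 45 mm stub handle along -x; origin at the centre of the underside of the dish; loose, a bystander
- brush: pastry brush lying flat, hard wooden handle and black silicone bristles, about 188 mm long, 34 mm wide, 12 mm high; origin on the underside near the ferrule, x axis towards the bristles; loose, a bystander
- jar: small glass spice jar with a steel cap, standing, 48 mm diameter, 85 mm high; origin at the centre of its underside; loose, a bystander
- mug: white ceramic mug, 80 mm diameter, 90 mm high, handle at its +y; origin at the centre of its underside; loose, a bystander
Not all that is in view belongs to the job. Leave any green or red look-alike of the tray_large alone.

How it is judged:
By the outcome, as a careful person would: the job done as asked, in the order asked, and still so for the second after the job is handed in, with the robot touching nothing.
It also fails if it takes over 61 s, if anything falls off the work surface, if the arm or the gripper's body presses on something with over 40 N, if the wrist force passes 120 N, or if a joint passes its speed limit or range.

## Working session

There is one attempt and no reset: what is moved stays moved. The work goes in short steps, Python scripts to look and compute and a shell command to move; the robot and the scene stay as the last step left them, time stands still between calls to the robot, and variables do not carry over. Pictures are saved under pics/ and viewed, at most 10 in all, crops included, and the job is handed in when it is done.

```bash
mkdir -p pics; cat > h.py <<'E'
import numpy as np, cv2
from bench import ctrl
def pts(im):
    K=im["camera_matrix"];d=im["depth"];v,u=np.mgrid[:400,:640]
    x=(u-K[0,2])/K[0,0]*d;y=(v-K[1,2])/K[1,1]*d
    P=np.stack([x,-y,-d,np.ones_like(d)],-1)@np.array(im["extrinsics"]).T
    return P[...,:3]
E
python3 - <<'E'
from h import *
s=ctrl.get_state();print({k:np.round(s[k],3) for k in("time","position","tool_rot","ft_force","grip_width")})
for c in("top","scene"):
    im=ctrl.get_image(c);cv2.imwrite(f"pics/{c}0.png",im["color"][...,::-1]);P=pts(im)
    for q in("tray_large","tray_middle","tray_small","jar","mug"):
        for r in ctrl.outline_of(q,c)[:4]:
            m=r["mask"]&(im["depth"]>0);p=P[m];t=np.percentile(p[:,2],97)
            print(c,q,round(r["confidence"],2),np.round(r["bbox"]),np.round(np.median(p,0),3),round(t,3),np.median(im["color"][m],0))
E
```

```text
{'time': np.float64(0.0), 'position': array([ 0.154, -0.631,  0.232]), 'tool_rot': array([-3.117e+00, -3.760e-01,  1.000e-03]), 'ft_force': array([ 0.765, -0.288,  0.597]), 'grip_width': np.float64(0.998)}
top tray_large 0.82 [263. 219.  56.  70.] [0.48  0.218 0.059] 0.079 [ 62. 105. 184.]
top tray_large 0.82 [236. 321.  78.  80.] [0.243 0.27  0.059] 0.08 [ 66. 158.  82.]
top tray_large 0.68 [172. 244.  83.  75.] [0.419 0.43  0.059] 0.079 [212.  49.  46.]
top tray_large 0.48 [369. 200.   9.  10.] [ 0.534 -0.036  0.073] 0.077 [212. 217. 210.]
top tray_middle 0.75 [367. 204.  45.  57.] [ 0.533 -0.034  0.051] 0.073 [ 63. 103. 181.]
top tray_small 0.6 [461. 244.  31.  41.] [ 0.429 -0.265  0.044] 0.066 [ 58.  99. 177.]
top jar 0.74 [384. 265.  25.  23.] [ 0.377 -0.07   0.084] 0.089 [183. 179. 173.]
top mug 0.82 [355. 102.  44.  43.] [ 0.792 -0.013  0.041] 0.09 [113. 106.  99.]
top mug 0.2 [384. 265.  26.  20.] [ 0.375 -0.069  0.084] 0.089 [183. 179. 173.]
scene tray_large 0.96 [375. 231.  57.  71.] [0.505 0.229 0.059] 0.079 [ 37.  79. 143.]
scene tray_large 0.8 [445. 177.  65.  62.] [0.266 0.283 0.058] 0.078 [ 38. 125.  52.]
scene tray_large 0.79 [477. 258.  87.  53.] [0.439 0.44  0.059] 0.079 [179.  30.  25.]
scene tray_middle 0.59 [280. 199.  52.  53.] [ 0.552 -0.022  0.05 ] 0.073 [ 40.  79. 140.]
scene tray_middle 0.25 [214. 269.  48.  57.] [ 0.789 -0.013  0.054] 0.09 [104.  95.  84.]
scene tray_small 0.97 [238. 140.  36.  30.] [ 0.448 -0.255  0.042] 0.064 [ 73.  89. 122.]
scene jar 0.84 [305. 150.  15.  28.] [ 0.393 -0.062  0.057] 0.086 [109. 108. 101.]
scene jar 0.33 [377. 232.  60.  66.] [0.505 0.229 0.059] 0.079 [ 38.  79. 143.]
scene mug 0.62 [214. 268.  44.  54.] [ 0.79  -0.013  0.055] 0.09 [104.  95.  84.]
```

```bash
python3 - <<'E'
from h import *
C={"L":((.49,.222),.08),"M":((.533,-.034),.072),"S":((.432,-.263),.064)}
vis=[]
for c in("top","scene"):
    im=ctrl.get_image(c);P=pts(im);K=im["camera_matrix"];d=im["depth"]
    for n,(xy,z) in C.items():
        m=(np.hypot(P[...,0]-xy[0],P[...,1]-xy[1])<.045)&(d>0)&(P[...,2]>z-.007)
        l=(np.hypot(P[...,0]-xy[0],P[...,1]-xy[1])<.11)&(d>0)&(abs(P[...,2]-(z-.021))<.007)&(im["color"][...,2]>im["color"][...,0]+40.)
        p=P[m];lo,hi=np.percentile(p,2,0),np.percentile(p,98,0)
        print(c,n,m.sum(),"mean",p.mean(0).round(4),"mid",((lo+hi)/2).round(4),"ext",(hi-lo).round(3))
        # lid rectangle
        r=cv2.minAreaRect(P[l][:,:2].astype(np.float32));print("   lid",np.round(r[0],4),np.round(r[1],3),round(r[2],1),P[l][:,2].mean().round(4))
    a=im["color"][...,::-1].copy()
    vis.append(a[60:370,130:530])
cv2.imwrite("pics/both.png",np.hstack(vis))
E
```

```text
top L 123 mean [0.4816 0.2189 0.0805] mid [0.4813 0.2186 0.0803] ext [0.027 0.027 0.008]
   lid [0.4813 0.2192] [0.159 0.114] 18.1 0.0588
top M 119 mean [ 0.5342 -0.0356  0.0733] mid [ 0.5345 -0.0357  0.0732] ext [0.027 0.026 0.008]
   lid [ 0.5338 -0.0357] [0.124 0.089] 8.3 0.0511
top S 121 mean [ 0.4317 -0.2689  0.0647] mid [ 0.4317 -0.2693  0.065 ] ext [0.026 0.026 0.01 ]
   lid [ 0.4316 -0.2687] [0.093 0.069] 14.0 0.0432
scene L 117 mean [0.4881 0.2223 0.08  ] mid [0.4867 0.222  0.0788] ext [0.027 0.026 0.009]
   lid [0.4876 0.2232] [0.16  0.112] 18.2 0.0588
scene M 98 mean [ 0.5404 -0.0319  0.072 ] mid [ 0.5394 -0.0331  0.071 ] ext [0.027 0.027 0.01 ]
   lid [ 0.5396 -0.0315] [0.124 0.087] 8.6 0.0507
scene S 70 mean [ 0.4385 -0.265   0.0636] mid [ 0.4377 -0.2651  0.0621] ext [0.027 0.025 0.009]
   lid [ 0.437  -0.2636] [0.094 0.064] 12.8 0.0423
```

View pics/both.png

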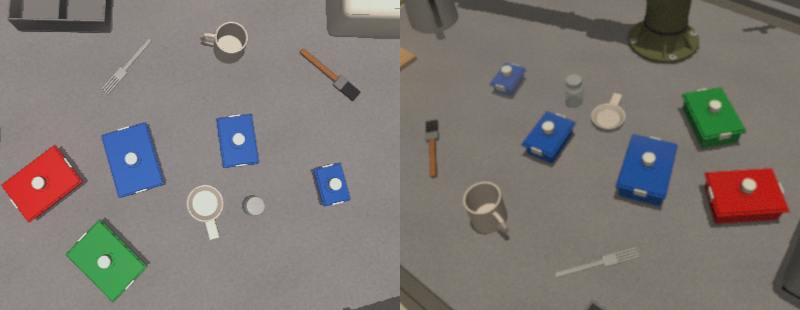

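The white plugs sit on three blue trays: large at full-image pixel (261,219), middle (368,200), small (465,245). The things that could be taken for tray_large are the green tray at (235,321) and the red tray at (170,243). I choose the blue one at (261,219). The two cameras differ by about 7 mm, so I'll refine with the wrist camera.

```bash
python3 -m inch '[{"slide":[0.92,-0.72,0],"angular":[0,0,0],"claw":-1},{"slide":[0.92,-0.72,0],"angular":[0,0,0],"claw":-1},{"slide":[0.92,-0.72,0],"angular":[0,0,0],"claw":-1},{"slide":[0.92,-0.72,0],"angular":[0,0,0],"claw":-1},{"slide":[0.92,-0.72,0],"angular":[0,0,0],"claw":-1},{"slide":[0.92,-0.72,0],"angular":[0,0,0],"claw":-1},{"slide":[0.92,-0.72,0],"angular":[0,0,0],"claw":-1}]' 10
python3 -m inch '[{"slide":[0.85,-0.78,0],"angular":[0,0,0],"claw":-1},{"slide":[0.85,-0.78,0],"angular":[0,0,0],"claw":-1},{"slide":[0.85,-0.78,0],"angular":[0,0,0],"claw":-1},{"slide":[0.85,-0.78,0],"angular":[0,0,0],"claw":-1},{"slide":[0.85,-0.78,0],"angular":[0,0,0],"claw":-1},{"slide":[0.85,-0.78,0],"angular":[0,0,0],"claw":-1},{"slide":[0.85,-0.78,0],"angular":[0,0,0],"claw":-1}]'
```

```text
time: 1.4
position: [0.3404, -0.396, 0.2343]
tool_rot: [-3.116, -0.393, -0.004]
ft_force: [0.1, -0.2, -0.3]
grip_width: 0.453
grip_force: 0.0
time: 2.1
position: [0.4981, -0.1557, 0.2341]
tool_rot: [-3.115, -0.391, -0.004]
ft_force: [-0.7, 1.0, -0.3]
grip_width: 0.006
grip_force: 0.0
```

```bash
python3 -m inch '[{"slide":[0.16,-0.74,0],"angular":[0,0,0],"claw":-1},{"slide":[0.16,-0.74,0],"angular":[0,0,0],"claw":-1},{"slide":[0.16,-0.74,0],"angular":[0,0,0],"claw":-1},{"slide":[0.16,-0.74,0],"angular":[0,0,0],"claw":-1}]'
python3 -m inch '[{"slide":[0.16,-0.74,0],"angular":[0,0,0],"claw":-1},{"slide":[0.16,-0.74,0],"angular":[0,0,0],"claw":-1},{"slide":[0.16,-0.74,0],"angular":[0,0,0],"claw":-1},{"slide":[0.16,-0.74,0],"angular":[0,0,0],"claw":-1},{"slide":[0.16,-0.74,0],"angular":[0,0,0],"claw":-1},{"slide":[0.16,-0.74,0],"angular":[0,0,0],"claw":-1}]'
cat >> h.py <<'E'
from scipy.spatial.transform import Rotation as Ro
def wrist(z,guess,name):
    s=ctrl.get_state();im=ctrl.get_image("wrist");R=Ro.from_rotvec(s["tool_rot"]).as_matrix();t=np.array(s["position"])
    K=im["camera_matrix"];T=np.array(im["tool_from_camera"]);v,u=np.mgrid[:400,:640]
    a=(u-K[0,2])/K[0,0];b=(v-K[1,2])/K[1,1];r=np.hypot(a,b)+1e-9
    ray=np.stack([a/r*np.sin(r),-b/r*np.sin(r),-np.cos(r)],-1)
    D=ray@T[:3,:3].T@R.T;o=R@T[:3,3]+t
    k=(z-o[2])/np.where(D[...,2]<-.05,D[...,2],-1e-3);X=o+k[...,None]*D
    col=im["color"].astype(int);near=np.hypot(X[...,0]-guess[0],X[...,1]-guess[1])
    white=(near<.035)&(col.min(-1)>110)&(col.max(-1)-col.min(-1)<50)
    n,lab,st,ce=cv2.connectedComponentsWithStats(white.astype(np.uint8))
    i=1+np.argmax(st[1:,4]) if n>1 else 0
    p=X[lab==i];print("plug",st[i],p.mean(0).round(4),"ext",(np.percentile(p,99,0)-np.percentile(p,1,0)).round(3))
    d=im["depth"][lab==i];print("depth",np.median(d))
    vis=im["color"][...,::-1].copy();vis[(lab==i)&(cv2.erode((lab==i).astype(np.uint8),np.ones((3,3)))==0)]=(0,0,255)
    cv2.imwrite(name,vis);return p.mean(0),s
def slide(s,tgt):
    R=Ro.from_rotvec(s["tool_rot"]).as_matrix();print("pos",np.round(s["position"],4),"slide",((R.T@(np.array(tgt)-s["position"]))/.25).round(4))
E
python3 - <<'E'
from h import *
c,s=wrist(.081,(.484,.2205),"pics/w1.png");slide(s,(c[0],c[1],s["position"][2]));print(np.round(s["joint_positions"],2),s["ft_force"],s["tool_rot"])
E
```

```text
time: 2.5
position: [0.4897, 0.0291, 0.2339]
tool_rot: [3.118, 0.377, 0.001]
ft_force: [1.0, 0.6, -0.5]
grip_width: 0.006
grip_force: 0.0
time: 3.1
position: [0.4851, 0.2161, 0.2334]
tool_rot: [3.118, 0.378, -0.001]
ft_force: [-0.2, -1.2, -0.4]
grip_width: 0.003
grip_force: 0.0
plug [293 176  29  30 646] [0.4849 0.2224 0.081 ] ext [0.028 0.027 0.   ]
depth 0.31311
pos [0.4851 0.2161 0.2334] slide [ 0.0054 -0.0243 -0.    ]
[ 0.35  0.14 -0.89  1.72  0.11  1.33 -1.88] [-0.17747659 -1.19266021 -0.38377732] [ 3.11825265e+00  3.77910875e-01 -5.29788653e-04]
```

View pics/w1.png

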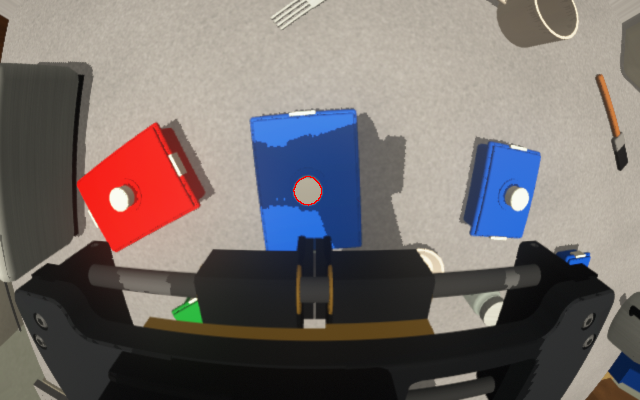

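The picture shows the blue tray with its plug at (307,190), between the red tray at (120,198) and the middle blue one. The plug works out at (0.485, 0.222), midway between the two cameras' estimates. Descending to about 10 mm above it.

```bash
python3 -m inch '[{"slide":[0.005,-0.024,0.2],"angular":[0,0,0],"claw":-1},{"slide":[0.005,-0.024,0.4],"angular":[0,0,0],"claw":-1},{"slide":[0.005,-0.024,0.52],"angular":[0,0,0],"claw":-1},{"slide":[0.005,-0.024,0.52],"angular":[0,0,0],"claw":-1},{"slide":[0.005,-0.024,0.52],"angular":[0,0,0],"claw":-1},{"slide":[0.005,-0.024,0.52],"angular":[0,0,0],"claw":-1}]'
python3 -c "
from h import *
c,s=wrist(.081,(.485,.2224),'pics/w2.png');slide(s,(c[0],c[1],.092));print(s['ft_force'])"
```

```text
time: 3.75
position: [0.4867, 0.2223, 0.1058]
tool_rot: [-3.119, -0.373, -0.006]
ft_force: [-0.3, 0.8, -0.1]
grip_width: 0.008
grip_force: 0.0
plug [289 225  47  26 454] [0.4925 0.2255 0.081 ] ext [0.019 0.028 0.   ]
depth 0.18976876
pos [0.4867 0.2223 0.1058] slide [ 0.0254 -0.0073  0.0551]
[-0.34014465  0.84831946 -0.07094357]
```

View pics/w2.png

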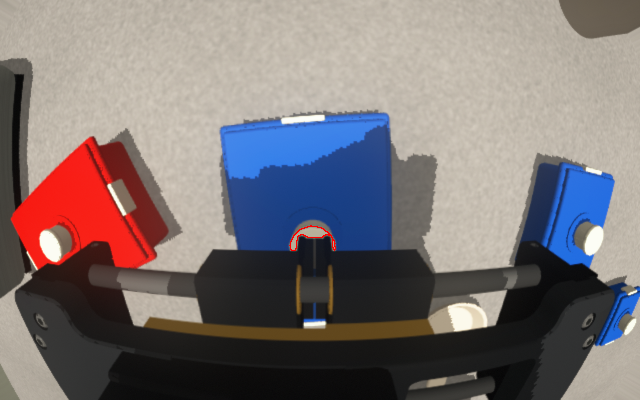

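Finger and plug are centred (columns 315 and 312). I'll press in small steps and watch the force.

```bash
python3 -m inch '[{"slide":[0,0,0.02],"angular":[0,0,0],"claw":-1},{"slide":[0,0,0.04],"angular":[0,0,0],"claw":-1},{"slide":[0,0,0.048],"angular":[0,0,0],"claw":-1},{"slide":[0,0,0.056],"angular":[0,0,0],"claw":-1},{"slide":[0,0,0.064],"angular":[0,0,0],"claw":-1},{"slide":[0,0,0.064],"angular":[0,0,0],"claw":-1},{"slide":[0,0,0.064],"angular":[0,0,0],"claw":-1}]'
python3 -m inch '[{"slide":[0,0,0.008],"angular":[0,0,0],"claw":-1},{"slide":[0,0,0.016],"angular":[0,0,0],"claw":-1},{"slide":[0,0,0.016],"angular":[0,0,0],"claw":-1},{"slide":[0,0,0.016],"angular":[0,0,0],"claw":-1}]'
```

```text
time: 4.5
position: [0.4849, 0.2224, 0.0875]
tool_rot: [3.119, 0.376, 0.0]
ft_force: [0.0, -0.6, 1.2]
grip_width: 0.003
grip_force: 0.7
time: 4.9
position: [0.4848, 0.2225, 0.0835]
tool_rot: [3.119, 0.376, 0.0]
ft_force: [0.1, -1.2, 1.9]
grip_width: 0.008
grip_force: 0.7
```

```bash
python3 -m inch '[{"slide":[0,0,0.008],"angular":[0,0,0],"claw":-1},{"slide":[0,0,0.016],"angular":[0,0,0],"claw":-1},{"slide":[0,0,0.016],"angular":[0,0,0],"claw":-1},{"slide":[0,0,0.016],"angular":[0,0,0],"claw":-1}]'
python3 -m inch '[{"slide":[0,0,0.006],"angular":[0,0,0],"claw":-1},{"slide":[0,0,0.006],"angular":[0,0,0],"claw":-1},{"slide":[0,0,0.006],"angular":[0,0,0],"claw":-1}]'
```

```text
time: 5.3
position: [0.4849, 0.2225, 0.08]
tool_rot: [3.119, 0.376, 0.0]
ft_force: [-0.9, -1.7, 6.3]
grip_width: 0.012
grip_force: 3.3
time: 5.6
position: [0.4849, 0.2225, 0.0787]
tool_rot: [3.118, 0.376, 0.0]
ft_force: [-1.4, -2.5, 8.8]
grip_width: 0.004
grip_force: 4.2
```

```bash
python3 -m inch '[{"slide":[0,0,-0.08],"angular":[0,0,0],"claw":-1},{"slide":[0,0,-0.28],"angular":[0,0,0],"claw":-1},{"slide":[0,0,-0.48],"angular":[0,0,0],"claw":-1},{"slide":[0,0,-0.48],"angular":[0,0,0],"claw":-1}]'
python3 -m inch '[{"slide":[-0.04,1,-0.1],"angular":[0,0,0],"claw":-1},{"slide":[-0.04,1,-0.1],"angular":[0,0,0],"claw":-1},{"slide":[-0.04,1,-0.1],"angular":[0,0,0],"claw":-1},{"slide":[-0.04,1,-0.1],"angular":[0,0,0],"claw":-1},{"slide":[-0.04,1,-0.1],"angular":[0,0,0],"claw":-1},{"slide":[-0.04,1,-0.1],"angular":[0,0,0],"claw":-1},{"slide":[-0.04,1,-0.1],"angular":[0,0,0],"claw":-1}]'
python3 -c "
from h import *
c,s=wrist(.0735,(.5375,-.032),'pics/w3.png');slide(s,(c[0],c[1],.085+.012))
for cam in('top','scene'):
    im=ctrl.get_image(cam);P=pts(im)
    m=(np.hypot(P[...,0]-.485,P[...,1]-.2224)<.05)&(P[...,2]>.066)&(im['depth']>0)
    l=(np.hypot(P[...,0]-.485,P[...,1]-.2224)<.11)&(im['depth']>0)&(abs(P[...,2]-.059)<.006)&(im['color'][...,2]>im['color'][...,0]+40.)
    r=cv2.minAreaRect(P[l][:,:2].astype(np.float32));print(cam,np.percentile(P[m][:,2],[25,50,75]).round(4),P[m].mean(0).round(4),np.round(r[0],4),r[2])
"
```

```text
time: 6.0
position: [0.4878, 0.2253, 0.2044]
tool_rot: [-3.116, -0.377, -0.017]
ft_force: [-0.2, 0.5, -0.3]
grip_width: 0.006
grip_force: 0.0
time: 6.7
position: [0.5341, -0.024, 0.2221]
tool_rot: [-3.118, -0.37, 0.002]
ft_force: [-0.5, 0.3, -0.3]
grip_width: 0.007
grip_force: 0.0
plug [309 178  29  29 647] [ 0.5372 -0.0329  0.0735] ext [0.028 0.027 0.   ]
depth 0.3097506
pos [ 0.5341 -0.024   0.2221] slide [0.0043 0.0383 0.5004]
top [0.0706 0.0722 0.0737] [0.4817 0.2192 0.0721] [0.4815 0.2191] 18.190807342529297
scene [0.0704 0.0716 0.0728] [0.4873 0.2222 0.0715] [0.4873 0.2225] 17.90723991394043
```

View pics/w3.png

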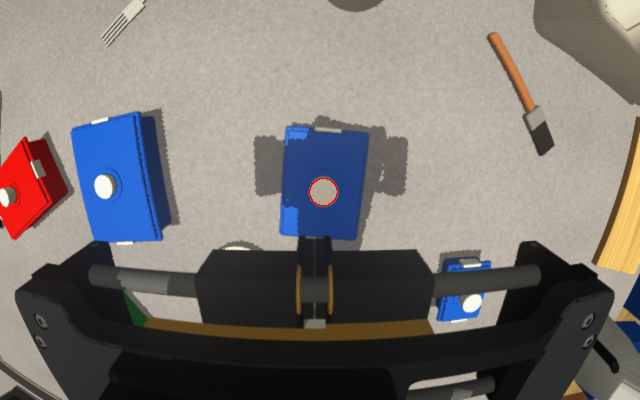

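The large plug now stands about 13 mm above the lid, so it is home, and the tray hasn't moved. The picture shows the middle tray's plug at (323,192), large tray on the left at (105,186), small at (472,303).

```bash
python3 -m inch '[{"slide":[0.004,0.038,0.2],"angular":[0,0,0],"claw":-1},{"slide":[0.004,0.038,0.38],"angular":[0,0,0],"claw":-1},{"slide":[0.004,0.038,0.48],"angular":[0,0,0],"claw":-1},{"slide":[0.004,0.038,0.5],"angular":[0,0,0],"claw":-1},{"slide":[0.004,0.038,0.5],"angular":[0,0,0],"claw":-1},{"slide":[0.004,0.038,0.5],"angular":[0,0,0],"claw":-1},{"slide":[0.004,0.038,0.5],"angular":[0,0,0],"claw":-1},{"slide":[0.004,0.038,0.5],"angular":[0,0,0],"claw":-1},{"slide":[0.004,0.038,0.5],"angular":[0,0,0],"claw":-1}]'
python3 -c "
from h import *
slide(ctrl.get_state(),(.5372,-.0329,.0845))"
```

```text
time: 7.75
position: [0.5382, -0.0318, 0.0989]
tool_rot: [3.118, 0.375, 0.002]
ft_force: [-0.2, -0.1, 0.2]
grip_width: 0.002
grip_force: 0.0
pos [ 0.5382 -0.0318  0.0989] slide [-0.0049  0.0031  0.0577]
```

```bash
python3 -m inch '[{"slide":[-0.004,0.003,0.02],"angular":[0,0,0],"claw":-1},{"slide":[-0.004,0.003,0.04],"angular":[0,0,0],"claw":-1},{"slide":[-0.004,0.003,0.048],"angular":[0,0,0],"claw":-1},{"slide":[-0.004,0.003,0.056],"angular":[0,0,0],"claw":-1},{"slide":[-0.004,0.003,0.064],"angular":[0,0,0],"claw":-1},{"slide":[-0.004,0.003,0.072],"angular":[0,0,0],"claw":-1},{"slide":[-0.004,0.003,0.08],"angular":[0,0,0],"claw":-1},{"slide":[-0.004,0.003,0.08],"angular":[0,0,0],"claw":-1},{"slide":[-0.004,0.003,0.08],"angular":[0,0,0],"claw":-1}]'
python3 -m inch '[{"slide":[0,0,0.008],"angular":[0,0,0],"claw":-1},{"slide":[0,0,0.016],"angular":[0,0,0],"claw":-1},{"slide":[0,0,0.016],"angular":[0,0,0],"claw":-1},{"slide":[0,0,0.016],"angular":[0,0,0],"claw":-1}]'
```

```text
time: 8.65
position: [0.5369, -0.0327, 0.078]
tool_rot: [3.119, 0.376, 0.0]
ft_force: [-1.6, 0.2, 0.9]
grip_width: 0.006
grip_force: 0.6
time: 9.05
position: [0.5371, -0.0327, 0.0743]
tool_rot: [3.119, 0.376, 0.001]
ft_force: [-1.0, -1.5, 3.7]
grip_width: 0.005
grip_force: 1.6
```

```bash
python3 -m inch '[{"slide":[0,0,0.008],"angular":[0,0,0],"claw":-1},{"slide":[0,0,0.013],"angular":[0,0,0],"claw":-1},{"slide":[0,0,0.013],"angular":[0,0,0],"claw":-1},{"slide":[0,0,0.013],"angular":[0,0,0],"claw":-1}]'
```

```text
time: 9.45
position: [0.5372, -0.0327, 0.0714]
tool_rot: [3.119, 0.376, 0.001]
ft_force: [-2.0, 0.2, 7.1]
grip_width: 0.006
grip_force: 3.7
```

```bash
python3 -m inch '[{"slide":[0,0,-0.08],"angular":[0,0,0],"claw":-1},{"slide":[0,0,-0.28],"angular":[0,0,0],"claw":-1},{"slide":[0,0,-0.48],"angular":[0,0,0],"claw":-1},{"slide":[0,0,-0.56],"angular":[0,0,0],"claw":-1}]'
python3 -m inch '[{"slide":[-0.62,0.81,0],"angular":[0,0,0],"claw":-1},{"slide":[-0.62,0.81,0],"angular":[0,0,0],"claw":-1},{"slide":[-0.62,0.81,0],"angular":[0,0,0],"claw":-1},{"slide":[-0.62,0.81,0],"angular":[0,0,0],"claw":-1},{"slide":[-0.62,0.81,0],"angular":[0,0,0],"claw":-1},{"slide":[-0.62,0.81,0],"angular":[0,0,0],"claw":-1},{"slide":[-0.62,0.81,0],"angular":[0,0,0],"claw":-1},{"slide":[-0.62,0.81,0],"angular":[0,0,0],"claw":-1},{"slide":[-0.62,0.81,0],"angular":[0,0,0],"claw":-1}]'
python3 -c "
from h import *
c,s=wrist(.0655,(.435,-.266),'pics/w4.png');slide(s,(c[0],c[1],.0765+.012))
for cam in('top','scene'):
    im=ctrl.get_image(cam);P=pts(im);q=(.537,-.033)
    m=(np.hypot(P[...,0]-q[0],P[...,1]-q[1])<.04)&(P[...,2]>.058)&(im['depth']>0)
    l=(np.hypot(P[...,0]-q[0],P[...,1]-q[1])<.11)&(im['depth']>0)&(abs(P[...,2]-.051)<.006)&(im['color'][...,2]>im['color'][...,0]+40.)
    r=cv2.minAreaRect(P[l][:,:2].astype(np.float32));print(cam,np.percentile(P[m][:,2],[25,50,75]).round(4),P[m].mean(0).round(4),np.round(r[0],4),r[2])
"
```

```text
time: 9.85
position: [0.5391, -0.0323, 0.2153]
tool_rot: [3.117, 0.376, 0.011]
ft_force: [0.1, -0.7, 0.1]
grip_width: 0.004
grip_force: 0.0
time: 10.75
position: [0.4354, -0.2642, 0.2107]
tool_rot: [-3.118, -0.381, -0.0]
ft_force: [-0.4, 0.6, 0.2]
grip_width: 0.001
grip_force: 0.0
plug [302 181  28  28 635] [ 0.4347 -0.2665  0.0655] ext [0.027 0.026 0.   ]
depth 0.3079035
pos [ 0.4354 -0.2642  0.2107] slide [-0.0052  0.0082  0.4888]
top [0.0627 0.064  0.0654] [ 0.5342 -0.0361  0.0642] [ 0.5339 -0.0354] 9.027069091796875
scene [0.0628 0.0639 0.0648] [ 0.5403 -0.0323  0.0637] [ 0.5394 -0.0311] 9.013150215148926
```

View pics/w4.png

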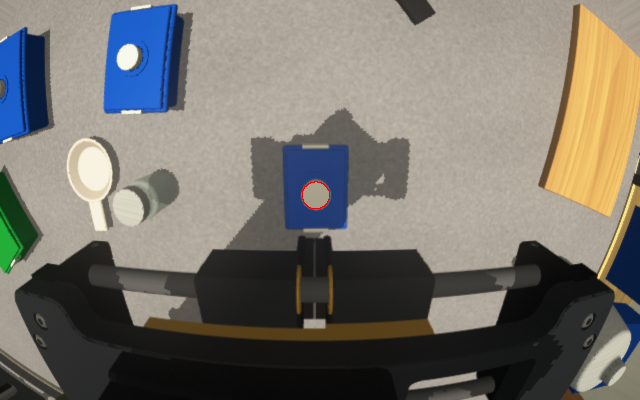

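The middle plug is home: its top is at 0.064 m, 13 mm above the lid. The picture shows the small tray's plug at (316,195), with nothing in the way.

```bash
python3 -m inch '[{"slide":[-0.005,0.008,0.2],"angular":[0,0,0],"claw":-1},{"slide":[-0.005,0.008,0.38],"angular":[0,0,0],"claw":-1},{"slide":[-0.005,0.008,0.47],"angular":[0,0,0],"claw":-1},{"slide":[-0.005,0.008,0.48],"angular":[0,0,0],"claw":-1},{"slide":[-0.005,0.008,0.48],"angular":[0,0,0],"claw":-1},{"slide":[-0.005,0.008,0.48],"angular":[0,0,0],"claw":-1},{"slide":[-0.005,0.008,0.48],"angular":[0,0,0],"claw":-1},{"slide":[-0.005,0.008,0.48],"angular":[0,0,0],"claw":-1},{"slide":[-0.005,0.008,0.48],"angular":[0,0,0],"claw":-1}]'
python3 -c "
from h import *
slide(ctrl.get_state(),(.4347,-.2665,.0765))"
```

```text
time: 11.8
position: [0.434, -0.2688, 0.0916]
tool_rot: [3.118, 0.375, 0.001]
ft_force: [0.3, 0.2, 0.1]
grip_width: 0.0
grip_force: 0.0
pos [ 0.434  -0.2688  0.0916] slide [ 0.0047 -0.0083  0.0604]
```

```bash
python3 -m inch '[{"slide":[0.005,-0.008,0.02],"angular":[0,0,0],"claw":-1},{"slide":[0.005,-0.008,0.04],"angular":[0,0,0],"claw":-1},{"slide":[0.005,-0.008,0.048],"angular":[0,0,0],"claw":-1},{"slide":[0.005,-0.008,0.056],"angular":[0,0,0],"claw":-1},{"slide":[0.005,-0.008,0.064],"angular":[0,0,0],"claw":-1},{"slide":[0.005,-0.008,0.072],"angular":[0,0,0],"claw":-1},{"slide":[0.005,-0.008,0.08],"angular":[0,0,0],"claw":-1},{"slide":[0.005,-0.008,0.08],"angular":[0,0,0],"claw":-1},{"slide":[0.005,-0.008,0.08],"angular":[0,0,0],"claw":-1}]'
python3 -m inch '[{"slide":[0,0,0.008],"angular":[0,0,0],"claw":-1},{"slide":[0,0,0.016],"angular":[0,0,0],"claw":-1},{"slide":[0,0,0.016],"angular":[0,0,0],"claw":-1},{"slide":[0,0,0.016],"angular":[0,0,0],"claw":-1}]'
```

```text
time: 12.7
position: [0.4344, -0.2662, 0.0708]
tool_rot: [3.119, 0.376, -0.0]
ft_force: [-0.1, 0.2, 1.0]
grip_width: -0.0
grip_force: 0.6
time: 13.1
position: [0.4346, -0.2664, 0.0669]
tool_rot: [3.119, 0.376, 0.001]
ft_force: [-0.7, 0.6, 2.0]
grip_width: 0.005
grip_force: 1.1
```

```bash
python3 -m inch '[{"slide":[0,0,0.008],"angular":[0,0,0],"claw":-1},{"slide":[0,0,0.014],"angular":[0,0,0],"claw":-1},{"slide":[0,0,0.014],"angular":[0,0,0],"claw":-1},{"slide":[0,0,0.014],"angular":[0,0,0],"claw":-1}]'
```

```text
time: 13.5
position: [0.4347, -0.2664, 0.0639]
tool_rot: [3.118, 0.376, 0.001]
ft_force: [-1.6, 1.1, 7.0]
grip_width: 0.008
grip_force: 3.4
```

```bash
python3 -m inch '[{"slide":[0,0,-0.08],"angular":[0,0,0],"claw":-1},{"slide":[0,0,-0.28],"angular":[0,0,0],"claw":-1},{"slide":[0,0,-0.48],"angular":[0,0,0],"claw":-1},{"slide":[0,0,-0.64],"angular":[0,0,0],"claw":-1},{"slide":[0,0.4,-0.64],"angular":[0,0,0],"claw":-1},{"slide":[0,0.6,-0.64],"angular":[0,0,0],"claw":-1},{"slide":[0,0.6,-0.64],"angular":[0,0,0],"claw":-1},{"slide":[0,0.6,-0.64],"angular":[0,0,0],"claw":-1}]'
python3 -c "
from h import *
for cam in('top','scene'):
  im=ctrl.get_image(cam);P=pts(im)
  for q,z in(((.485,.2224),.06),((.537,-.033),.052),((.4347,-.2665),.044)):
    m=(np.hypot(P[...,0]-q[0],P[...,1]-q[1])<.03)&(P[...,2]>z+.006)&(im['depth']>0)
    l=(np.hypot(P[...,0]-q[0],P[...,1]-q[1])<.11)&(im['depth']>0)&(abs(P[...,2]-z)<.006)&(im['color'][...,2]>im['color'][...,0]+40.)
    r=cv2.minAreaRect(P[l][:,:2].astype(np.float32));print(cam,m.sum(),np.percentile(P[m][:,2],[25,50,75]).round(4),P[m].mean(0).round(4),np.round(r[0],4),r[2])
"
```

```text
time: 14.3
position: [0.4677, -0.4196, 0.22]
tool_rot: [3.121, 0.362, -0.004]
ft_force: [-0.7, 0.4, -0.0]
grip_width: 0.005
grip_force: 0.0
top 118 [0.0703 0.0718 0.0737] [0.4814 0.219  0.072 ] [0.4813 0.2192] 18.09415054321289
top 115 [0.0629 0.0645 0.0659] [ 0.5337 -0.0359  0.0643] [ 0.534 -0.035] 8.840277671813965
top 121 [0.0549 0.0567 0.0582] [ 0.4318 -0.2689  0.0563] [ 0.4318 -0.268 ] 14.13940715789795
scene 113 [0.0704 0.0717 0.0727] [0.4873 0.2222 0.0716] [0.4881 0.2231] 18.518430709838867
scene 95 [0.0626 0.0637 0.0647] [ 0.5401 -0.0325  0.0636] [ 0.5397 -0.031 ] 8.276309967041016
scene 70 [0.0542 0.0553 0.057 ] [ 0.438  -0.2658  0.0554] [ 0.4371 -0.2637] 14.676509857177734
```

All three plugs are home, the trays haven't moved and the hand is clear.

```bash
python3 -c "
from bench import ctrl
print(ctrl.close_job())"
```

```text
the job is handed in; nothing more can be done
None
```

I pressed the three vent plugs fully home in order (large, middle, small) with 7 to 9 N each; the trays did not measurably shift, the hand ended clear, and I handed the job in at about 14 s.

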